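# Turn the divider in the recipe binder

### The arm

A 6-joint arm with a two-finger parallel gripper is mounted at the origin on the work surface. World frame = base frame: x ahead of the robot, y to its left, z up, the work surface at z = 0. Lengths are in m, angles in rad, forces in N, time in s.
With the tool pointing down it reaches from about 0.35 to 0.975 m from the base axis. Payload 4.9 kg.
Tool frame: the origin (TCP) lies at the very end of the fingers, on their centre line; the grasp point (between the pads) lies 19 mm behind it (ctrl.grip_point_offset is the distance from the TCP to the grasp point, in m); z points along the fingers, y is the line along which they close (so a half turn about z gives the same grasp; the last joint's range is limited). The gripper opens to 85 mm and grips with 20 to 120 N. Pads are 22 mm wide; open, the fingers measure 114 mm over their backs; the gripper's body (76 mm by 85 mm) begins 54 mm behind the grasp point. The pads swing forward as they close: fully open they stand 13 mm farther back than shut.
Start: joints at [-1.291, 0.053, 1.613, -0, 1.476, -0.119], TCP at [0.243, -0.576, 0.231] pointing down, gripper open.
Joint ranges: [-3.01, 3.01], [-1.01, 2.22], [0.06, 2.58], [-1.02, 4.17], [0.09, 2.62], [-3.14, 3.14]. Speed limits (rad/s): [2.57, 2.57, 3.14, 3.14, 3.14, 3.14].

### API

Orientations are given as a rotation vector (axis times angle).
In Python, from station import ctrl gives the robot as it stands.
- The arm moves only by the tool send_rows, never from a script. Its argument "rows" is a list of rows, each a list of 3 entries, a list of its own where there are three numbers: the finger opening in cm, from 0 to 8.54, then the shift along the tool's x, y, z in cm, then the turn about the tool's z in degrees. A call has 1 to 10 rows; each row shifts and turns the commanded pose from where the row before left it, along the tool's axes as they then stand; what a row does not reach is not made up. A row lasts 1/8 s, in which the tool goes at most 62.5 mm and 10.7 degrees, less where a joint would pass 70% of its speed; a pose out of reach is approached as far as the arm can. A call with a gripper value outside its range is refused whole. The fingers move at their own pace and stop on an object; "newtons" is the grip in N (left out, the last holds). Time passes only in rows, so rows that do not move let the fingers close. It gives the time, the measured TCP pose, the force, the opening and the grip force at its end, in the units of the state.
- ctrl.get_obs(): the state, without advancing time (a new reading comes with each control period).
- ctrl.get_image(name): name is "scene" or "top" or "wrist"; returns a dict with "frame" (384x512x3 uint8, red, green, blue), "range_z" (384x512 float32, m along the optical axis (not along the pixel's ray), 0 where there is no reading), "fx", "fy", "cx", "cy" (pixels), "cam_to_world" (4x4, takes a point from camera to world coordinates). Camera axes: x right, y down, z forward; pixel columns grow to the right and rows downward; lengths in m; the calibration is good to about 2 mm. A picture is of the moment at which its call begins.
- ctrl.finish_job(): hands the job in; it is judged then, once.
The state is a dict: "t": time; "q": joint angles; "dq": joint speeds; "effort": joint torques, N m; "tool_pos": TCP position; "tool_rot": TCP orientation; "contact_force": force on the tool from outside, world axes, zero at the start; "wrist_torque": the same for the moment, N m; "opening": finger opening in m; "grip_force": force on a finger pad.
Only numpy, scipy, OpenCV 4.12 (cv2) and the standard library are available. Lean on these libraries where they do the work, as an engineer would, in place of code of your own. Each camera call takes 0.05 s, during which the arm holds its last target. There are 200 camera calls.

### The job

Turn the half-raised divider leaf (orange front, yellow back) of the open recipe binder over the ring spine, from the robot's right to its left, and press it down so that it lies flat on the left-hand pages, using only the fingertips or the outside of the fingers, from underneath and behind the leaf. Do not pinch the leaf or fling it over, do not lift or shove the binder, and leave everything else where it is. Finish clear of everything.

Things in the scene. Friction and masses are not known exactly. Their poses are not given: they have to be found in the camera images.
- binder: open recipe binder, 1.6 kg, loose on the worktop: blue cover 280 x 130 x 4 mm, a block of pages on either side of a ring spine. Origin: centre of its underside, under the spine. Its x axis points across the spine to the left-hand pages (left as the robot sees it, world +y within 0.5 rad), y along the spine towards the robot, z up
- leaf (a joint): hinge of the divider leaf about the spine (rad): 0 = flat on the right-hand pages (binder -x side), pi/2 = upright, pi = flat on the left-hand pages (binder +x side). Starts half raised from the right-hand pages, 0.25 to 0.85. Stiff hinge: the leaf (about 0.1 kg) stays at any angle where it is left, and 1 to 3 N at the free edge move it
- leaf_edge (a point): middle of the leaf's free edge, 125 mm from the hinge line. The leaf is a rigid board, 110 mm along the spine, 5 mm thick, its mid-plane through the hinge line; front orange (turned up at the start), back yellow (turned to the pages under it at the start). At the free edge the yellow back reaches 3 mm beyond the orange front
- spine (a point): middle of the hinge line, in the centre of the rings, 22 mm above the worktop; the four rings stand up to 39 mm above the worktop. The page blocks reach from 20 to 134 mm either side of the spine, 114 mm along it, their tops 19.5 mm above the worktop
- salt: glass salt jar with red cap, 60 mm across, 95 mm tall, origin at its foot; bystander beside the binder, at its end away from the robot or on its left
- timer: round white kitchen timer with black dial, 64 mm across, 53 mm tall, origin at its foot; bystander beside the binder, at the other of these two places
- phone: black phone lying flat, 145 x 72 x 10 mm; bystander, origin under its centre
- water: clear water bottle with blue cap and label, 64 mm across, 210 mm tall, origin at its foot; bystander
- mug: white mug, 80 mm across, 90 mm tall, origin at its foot; bystander
- tart_ring: steel tart ring, 100 mm across, 30 mm tall; bystander, origin at its foot
- spatula: black-handled spatula lying flat; bystander, origin at its middle

How it is judged:
On the way:
1. the leaf is pushed upright and past the spine by the fingers (value of joint leaf above 1.6 rad and contact force between the fingers and leaf above 0.1 N).
At the end, for the whole second after the job is handed in: The leaf lies on the left-hand pages within 0.1 rad of flat (joint above 3.04) and at rest; the binder is flat on the worktop within 20 mm of where it was; all bystanders are within 30 mm of where they were and upright (value of joint leaf above 3.04 rad and velocity of joint leaf below 0.05 rad/s and distance of binder from where it was at the start of the episode below 0.02 m and angle between binder's own z axis and vertical below 0.05 rad and not (distance of any of salt, timer, phone, water, mug, tart_ring, spatula from where it was at the start of the episode above 0.03 m or angle between any of salt, timer, water, mug's own z axis and vertical above 0.4 rad)); the robot touches nothing.
It fails at once if the leaf is pinched: its front and its back are squeezed by the fingers at the same time (over 5 N each) (contact force between the fingers and leaf_c0 above 5 N and contact force between the fingers and leaf_c1 above 5 N).
It fails at once if the leaf is flung over (faster than 6 rad/s) (velocity of joint leaf above 6 rad/s).
It fails at once if the binder is lifted or tipped (10 mm, 0.15 rad) or shoved more than 20 mm (height (world z) of binder above 0.01 m or angle between binder's own z axis and vertical above 0.15 rad or distance of binder from where it was at the start of the episode above 0.02 m).
It fails at once if a bystander is moved more than 30 mm, lifted or tipped over (distance of any of salt, timer, phone, water, mug, tart_ring, spatula from where it was at the start of the episode above 0.03 m or angle between any of salt, timer, water, mug's own z axis and vertical above 0.4 rad).
It also fails if it takes over 38 s, if anything falls off the work surface, if the arm or the gripper's body presses on something with over 40 N, if the wrist force passes 120 N, or if a joint passes its speed limit or range.

## Working session

There is one attempt and no reset: what is moved stays moved. The work goes in short steps, Python scripts to look and compute and a tool call to move; the robot and the scene stay as the last step left them, time stands still between calls to the robot, and variables do not carry over. Pictures are saved under pics/ and viewed, at most 10 in all, crops included, and the job is handed in when it is done.

Besides the shell and the picture viewer there is one more tool, called by a JSON object that holds its "fn" and its "kwargs", one argument or row to a line. send_rows: Moves the arm, as the interface text tells. Its arguments: {"type":"object","properties":{"rows":{"type":"array","items":{"type":"array"}},"newtons":{"type":"number"}},"required":["rows"]}

```bash
ls; mkdir -p pics
python3 - <<'E'
from station import ctrl
import cv2,numpy as np
o=ctrl.get_obs();print({k:np.round(v,3) for k,v in o.items()})
for n in("top","scene"):
    i=ctrl.get_image(n);cv2.imwrite(f"pics/{n}0.png",i["frame"][:,:,::-1]);np.savez(f"{n}0.npz",**i)
    print(n,i["fx"],np.round(i["cam_to_world"],3).tolist())
E
```

```text
pics
{'t': np.float64(0.0), 'q': array([-1.291,  0.053,  1.614,  0.   ,  1.476, -0.119]), 'dq': array([-0.   ,  0.001, -0.001, -0.001, -0.   , -0.001]), 'effort': array([ 0.0000e+00, -3.9369e+01, -3.7017e+01,  0.0000e+00,  7.0000e-03,
        0.0000e+00]), 'tool_pos': array([ 0.243, -0.575,  0.23 ]), 'tool_rot': array([-3.077, -0.622,  0.   ]), 'contact_force': array([ 0.147,  0.314, -0.156]), 'wrist_torque': array([ 0.017,  0.025, -0.013]), 'grip_force': np.float64(0.0), 'opening': np.float64(0.085)}
top 429.8130572756585 [[-0.008, -0.998, 0.057, 0.436], [-1.0, 0.008, -0.006, -0.008], [0.006, -0.057, -0.998, 1.213], [0.0, 0.0, 0.0, 1.0]]
scene 390.86491656656113 [[-0.628, 0.533, -0.567, 1.28], [0.778, 0.422, -0.465, 0.604], [-0.008, -0.733, -0.68, 0.944], [0.0, 0.0, 0.0, 1.0]]
```

View pics/top0.png

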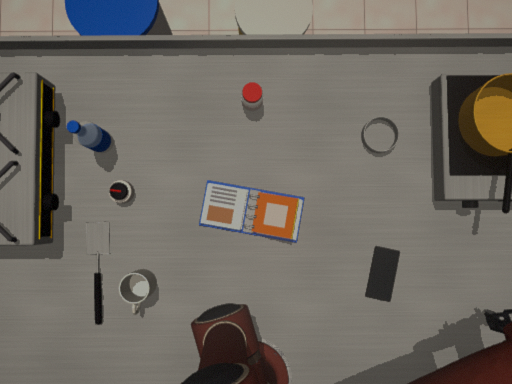

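View pics/scene0.png

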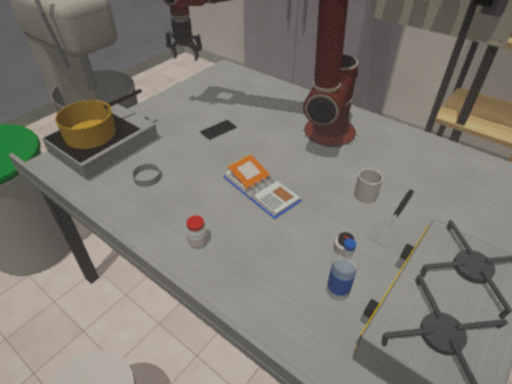

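The top view shows the binder at about (252,211), with the spine rings at (252,211) and the orange leaf on the right at (276,215). Salt is at (252,95) and the timer at (121,191), both well clear. The scene view shows the leaf half raised, with its free edge away from the spine.

```bash
cat > h.py <<'E'
import numpy as np,cv2
def pts(i,mask):
    v,u=np.nonzero(mask&(i["range_z"]>0));z=i["range_z"][v,u]
    c=np.c_[(u-i["cx"])/i["fx"]*z,(v-i["cy"])/i["fy"]*z,z]
    T=i["cam_to_world"];return c@T[:3,:3].T+T[:3,3]
def cast(i,uv,h):
    uv=np.atleast_2d(uv).astype(float)
    d=np.c_[(uv[:,0]-i["cx"])/i["fx"],(uv[:,1]-i["cy"])/i["fy"],np.ones(len(uv))]@i["cam_to_world"][:3,:3].T
    o=i["cam_to_world"][:3,3];return o+d*((h-o[2])/d[:,2])[:,None]
E
python3 - <<'E'
from h import *
i=np.load("top0.npz");f=i["frame"];hsv=cv2.cvtColor(f,cv2.COLOR_RGB2HSV)
H,S,V=[hsv[...,k].astype(int) for k in range(3)]
roi=np.zeros(H.shape,bool);roi[165:260,180:325]=1
blue=roi&(H>100)&(H<130)&(S>120)
p=cast(i,np.argwhere(blue)[:,::-1],.004)
r=cv2.minAreaRect(p[:,:2].astype(np.float32));print("cover",r)
b=cv2.boxPoints(r);print(b.round(3))
org=roi&(H>5)&(H<18)&(S>180)&(np.arange(512)[None]>245)
q=pts(i,org);
c=q.mean(0);n=np.linalg.svd(q-c)[2][2];n*=np.sign(n[2]);print("leaf c",c.round(4),"n",n.round(3),"tilt",np.arccos(n[2]),len(q))
d=(q-c)@n;print("res",d.std())
pr=cv2.minAreaRect(np.argwhere(org)[:,::-1].astype(np.float32));print(cv2.boxPoints(pr))
print(q[:,2].min(),q[:,2].max())
for n_ in("scene0",):
    j=np.load(n_+".npz");hs=cv2.cvtColor(j["frame"],cv2.COLOR_RGB2HSV).astype(int)
    m=np.zeros(H.shape,bool);m[145:200,215:285]=1
    m&=(hs[...,0]>5)&(hs[...,0]<18)&(hs[...,1]>180)
    q=pts(j,m);c=q.mean(0);n=np.linalg.svd(q-c)[2][2];n*=np.sign(n[2]);print("scene c",c.round(4),n.round(3),np.arccos(n[2]),len(q),q[:,2].min(),q[:,2].max(),((q-c)@n).std())
E
```

```text
cover ((0.4629901647567749, -0.009104624390602112), (0.2770693600177765, 0.12791721522808075), 79.41434478759766)
[[ 0.375 -0.134]
 [ 0.5   -0.157]
 [ 0.551  0.115]
 [ 0.426  0.139]]
leaf c [ 0.45   -0.0724  0.0433] n [0.053 0.294 0.954] tilt 0.303493502668204 970
res 0.0021499543717465775
[[251.63483 230.84955]
 [258.3651  192.15045]
 [297.2752  198.91742]
 [290.54492 237.61652]]
0.021235571251577046 0.06442487196959146
scene c [ 0.4589 -0.0717  0.0446] [0.054 0.298 0.953] 0.30770206147254114 314 0.025938360881526346 0.06321312004108559 0.002272214261116656
```

{"fn": "send_rows", "kwargs": {
  "rows": [
    [0, [0, 0, 0], -9.4],
    [0, [0, 0, 0], -9.4],
    [0, [0, 0, 0], -9.4],
    [0, [0, 0, 0], -9.4],
    [0, [0, 0, 0], -9.4],
    [0, [0, 0, 0], -9.5]
  ],
  "newtons": 20
}}

```text
t: 0.85
tool_pos: [0.2426, -0.5756, 0.2306]
tool_rot: [-2.412, -2.012, -0.001]
contact_force: [-0.7, -0.1, -0.7]
opening: -0.0001
grip_force: 0.0
```

{"fn": "send_rows", "kwargs": {
  "rows": [
    [0, [4.4, 1.1, 0], 0],
    [0, [4.4, 1.1, 0], 0],
    [0, [4.4, 1.1, 0], 0],
    [0, [4.4, 1.1, 0], 0],
    [0, [4.4, 1.1, 0], 0],
    [0, [4.4, 1.1, 0], 0],
    [0, [4.4, 1.1, 0], 0],
    [0, [4.4, 1.1, 0], 0],
    [0, [4.4, 1.2, 0], 0],
    [0, [4.4, 1.2, 0], 0]
  ]
}}

```text
t: 2.1
tool_pos: [0.4342, -0.1627, 0.2309]
tool_rot: [-2.418, -2.005, 0.0]
contact_force: [0.2, -0.6, 1.0]
opening: 0.0001
grip_force: 0.0
```

```bash
cat >> h.py <<'E'
C=np.array([.463,-.0091]);A=np.radians(79.4);BX=np.array([np.cos(A),np.sin(A)]);BY=np.array([-BX[1],BX[0]])
def st():
    from station import ctrl
    from scipy.spatial.transform import Rotation as R
    o=ctrl.get_obs();p=o["tool_pos"];M=R.from_rotvec(o["tool_rot"]).as_matrix();f=o["contact_force"]
    print("t %.2f u %.4f v %.4f z %.4f yaw_err %.2f tilt %.3f"%(o["t"],(p[:2]-C)@BX,(p[:2]-C)@BY,p[2],np.degrees(np.arctan2(M[1,0],M[0,0])-A),M[2,2]),"F u,v,z",np.round([f[:2]@BX,f[:2]@BY,f[2]],1),"op",round(float(o["opening"]),4))
def leaf(name="scene"):
    from station import ctrl
    i=ctrl.get_image(name);hs=cv2.cvtColor(i["frame"],cv2.COLOR_RGB2HSV).astype(int)
    for nm,lo,hi in(("orange",5,18),("yellow",21,33)):
        m=(hs[...,0]>=lo)&(hs[...,0]<=hi)&(hs[...,1]>170)
        q=pts(i,m);
        uv=(q[:,:2]-C)@np.c_[BX,BY];k=(abs(uv[:,0])<.15)&(abs(uv[:,1])<.07)&(q[:,2]>.015)&(q[:,2]<.16);
        if k.sum()<25: print(nm,k.sum());continue
        a=np.c_[uv[k,0],q[k,2]];c=a.mean(0);
        print(nm,k.sum(),"angle of centroid about hinge %.2f"%np.arctan2(c[1]-.022,-c[0]),"zmax %.3f"%a[:,1].max())
    return i
E
python3 -c "
from h import *;st();leaf()"
```

```text
t 2.10 u -0.1562 v 0.0000 z 0.2309 yaw_err -0.06 tilt -1.000 F u,v,z [-0.6 -0.3  1. ] op 0.0001
orange 372 angle of centroid about hinge 0.35 zmax 0.064
yellow 0
```

{"fn": "send_rows", "kwargs": {
  "rows": [
    [0, [0, 0, 4], 0],
    [0, [0, 0, 4], 0],
    [0, [0, 0, 4], 0],
    [0, [0, 0, 4], 0],
    [0, [0, 0, 2.5], 0],
    [0, [0, 0, 1.5], 0],
    [0, [0, 0, 0.4], 0],
    [0, [0, 0, 0], 0]
  ]
}}

```text
t: 3.15
tool_pos: [0.4346, -0.1646, 0.028]
tool_rot: [2.417, 2.005, 0.001]
contact_force: [0.0, -0.5, -0.7]
opening: -0.0001
grip_force: 0.0
```

{"fn": "send_rows", "kwargs": {
  "rows": [
    [0, [0.8, 0, 0], 0],
    [0, [0.6, 0, 0], 0],
    [0, [0.4, 0, 0], 0],
    [0, [0.2, 0, 0], 0],
    [0, [0, 0, 0], 0]
  ]
}}

```text
t: 3.78
tool_pos: [0.4378, -0.1444, 0.0273]
tool_rot: [2.418, 2.006, -0.0]
contact_force: [0.4, 0.5, -0.2]
opening: 0.0002
grip_force: 0.0
```

```bash
python3 -c "
from h import *;st();leaf();i=leaf('wrist');cv2.imwrite('pics/s1.png',i['frame'][:,:,::-1])"
```

```text
t 3.77 u -0.1377 v -0.0001 z 0.0273 yaw_err -0.03 tilt -1.000 F u,v,z [ 0.5 -0.3 -0.2] op 0.0002
orange 378 angle of centroid about hinge 0.35 zmax 0.064
yellow 0
orange 40628 angle of centroid about hinge 0.32 zmax 0.120
yellow 1775 angle of centroid about hinge 0.30 zmax 0.119
```

View pics/s1.png

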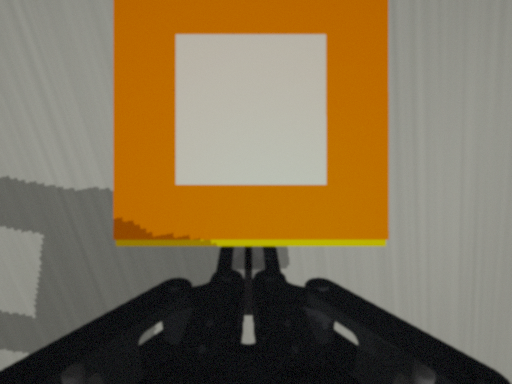

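The wrist view shows the fingers centred at (250,250), just short of the leaf's yellow-lined free edge at row 243. Next I push in and lift faster than the edge rises.

{"fn": "send_rows", "kwargs": {
  "rows": [
    [0, [0.3, 0, -0.2], 0],
    [0, [0.2, 0, -0.3], 0],
    [0, [0.2, 0, -0.4], 0],
    [0, [0.2, 0, -0.5], 0],
    [0, [0.2, 0, -0.5], 0],
    [0, [0.2, 0, -0.5], 0]
  ]
}}

```text
t: 4.62
tool_pos: [0.4402, -0.132, 0.0518]
tool_rot: [2.418, 2.005, -0.001]
contact_force: [-1.1, -3.0, 0.2]
opening: 0.0002
grip_force: 1.5
```

```bash
python3 -c "
from h import *;st();leaf();leaf('top')"
```

```text
t 4.62 u -0.1250 v -0.0002 z 0.0518 yaw_err -0.05 tilt -1.000 F u,v,z [-3.1  0.5  0.2] op 0.0002
orange 415 angle of centroid about hinge 0.48 zmax 0.079
yellow 0
orange 622 angle of centroid about hinge 0.47 zmax 0.080
yellow 0
```

{"fn": "send_rows", "kwargs": {
  "rows": [
    [0, [0.4, 0, -0.8], 0],
    [0, [0.4, 0, -0.8], 0],
    [0, [0.4, 0, -0.8], 0],
    [0, [0.4, 0, -0.8], 0],
    [0, [0.6, 0, -0.7], 0],
    [0, [0.6, 0, -0.7], 0],
    [0, [0.6, 0, -0.6], 0]
  ]
}}

```text
t: 5.6
tool_pos: [0.4465, -0.0979, 0.1037]
tool_rot: [-2.418, -2.006, -0.0]
contact_force: [0.3, -1.4, -1.3]
opening: 0.0001
grip_force: 0.5
```

```bash
python3 -c "
from h import *;st();leaf();leaf('top')"
```

```text
t 5.60 u -0.0903 v -0.0001 z 0.1037 yaw_err -0.04 tilt -1.000 F u,v,z [-1.3 -0.5 -1.3] op 0.0001
orange 438 angle of centroid about hinge 0.92 zmax 0.122
yellow 0
orange 337 angle of centroid about hinge 0.94 zmax 0.120
yellow 0
```

{"fn": "send_rows", "kwargs": {
  "rows": [
    [0, [0.65, 0, -0.5], 0],
    [0, [0.65, 0, -0.5], 0],
    [0, [0.65, 0, -0.5], 0],
    [0, [0.8, 0, -0.3], 0],
    [0, [0.8, 0, -0.3], 0],
    [0, [0.8, 0, -0.2], 0],
    [0, [0.8, 0, -0.1], 0],
    [0, [0.8, 0, -0.1], 0],
    [0, [0.8, 0, -0.1], 0]
  ]
}}

```text
t: 6.82
tool_pos: [0.459, -0.0314, 0.1292]
tool_rot: [-2.418, -2.006, 0.0]
contact_force: [0.0, -0.8, 0.9]
opening: 0.0003
grip_force: 0.5
```

```bash
python3 -c "
from h import *;st();leaf();leaf('top');i=leaf('wrist')"
```

```text
t 6.83 u -0.0227 v -0.0001 z 0.1292 yaw_err -0.05 tilt -1.000 F u,v,z [-0.8 -0.2  0.9] op 0.0003
orange 29 angle of centroid about hinge 1.50 zmax 0.145
yellow 1
orange 11
yellow 0
orange 9171 angle of centroid about hinge 1.54 zmax 0.144
yellow 1610 angle of centroid about hinge 1.50 zmax 0.146
```

{"fn": "send_rows", "kwargs": {
  "rows": [
    [0, [0.8, 0, 0.1], 0],
    [0, [0.8, 0, 0.1], 0],
    [0, [0.7, 0, 0.1], 0],
    [0, [0.7, 0, 0.15], 0],
    [0, [0.7, 0, 0.15], 0],
    [0, [0.7, 0, 0.15], 0],
    [0, [0.65, 0, 0.25], 0],
    [0, [0.65, 0, 0.25], 0],
    [0, [0.65, 0, 0.3], 0]
  ]
}}

```text
t: 8.1
tool_pos: [0.4706, 0.0307, 0.1134]
tool_rot: [-2.418, -2.006, 0.0]
contact_force: [0.1, -1.6, 0.7]
opening: -0.0001
grip_force: 0.4
```

```bash
python3 -c "
from h import *;st();leaf();leaf('top');i=leaf('wrist')"
```

```text
t 8.10 u 0.0406 v -0.0002 z 0.1134 yaw_err -0.05 tilt -1.000 F u,v,z [-1.5 -0.4  0.7] op -0.0001
orange 4
yellow 0
orange 2
yellow 24
orange 600 angle of centroid about hinge 2.13 zmax 0.159
yellow 3158 angle of centroid about hinge 2.10 zmax 0.142
```

{"fn": "send_rows", "kwargs": {
  "rows": [
    [0, [0.6, 0, 0.4], 0],
    [0, [0.55, 0, 0.4], 0],
    [0, [0.55, 0, 0.4], 0],
    [0, [0.5, 0, 0.5], 0],
    [0, [0.5, 0, 0.5], 0],
    [0, [0.45, 0, 0.5], 0],
    [0, [0.4, 0, 0.6], 0],
    [0, [0.4, 0, 0.6], 0],
    [0, [0.35, 0, 0.6], 0]
  ]
}}

```text
t: 9.38
tool_pos: [0.4786, 0.0728, 0.0683]
tool_rot: [2.418, 2.006, -0.0]
contact_force: [0.3, -0.7, 0.7]
opening: 0.0001
grip_force: 0.4
```

{"fn": "send_rows", "kwargs": {
  "rows": [
    [0, [0.25, 0, 0.6], 0],
    [0, [0.25, 0, 0.7], 0],
    [0, [0.2, 0, 0.6], 0],
    [0, [0.1, 0, 0.7], 0],
    [0, [0.1, 0, 0.7], 0]
  ]
}}

```text
t: 10.0
tool_pos: [0.4803, 0.0816, 0.0353]
tool_rot: [-2.418, -2.006, -0.0]
contact_force: [0.4, 1.3, 1.0]
opening: -0.0004
grip_force: 0.3
```

```bash
python3 -c "
from h import *;st();leaf();leaf('top');i=leaf('wrist')"
```

```text
t 10.00 u 0.0923 v -0.0003 z 0.0353 yaw_err -0.05 tilt -1.000 F u,v,z [ 1.3 -0.2  1. ] op -0.0004
orange 0
yellow 290 angle of centroid about hinge 2.99 zmax 0.043
orange 1
yellow 420 angle of centroid about hinge 3.01 zmax 0.038
orange 23
yellow 14081 angle of centroid about hinge 3.03 zmax 0.127
```

{"fn": "send_rows", "kwargs": {
  "rows": [
    [0, [0, 0, 0.5], 0],
    [0, [0, 0, 0.4], 0],
    [0, [0, 0, 0.2], 0],
    [0, [0, 0, 0.1], 0],
    [0, [0, 0, 0], 0]
  ]
}}

```text
t: 10.78
tool_pos: [0.4803, 0.0814, 0.0244]
tool_rot: [-2.418, -2.006, 0.001]
contact_force: [-2.6, 0.1, 5.2]
opening: -0.0004
grip_force: 2.7
```

```bash
python3 -c "
from h import *;st();leaf();leaf('top')"
```

```text
t 10.78 u 0.0922 v -0.0004 z 0.0244 yaw_err -0.05 tilt -1.000 F u,v,z [-0.3  2.5  5.2] op -0.0004
orange 0
yellow 290 angle of centroid about hinge 3.09 zmax 0.030
orange 0
yellow 408 angle of centroid about hinge 3.10 zmax 0.115
```

{"fn": "send_rows", "kwargs": {
  "rows": [
    [0, [0, 0, 0.1], 0],
    [0, [0, 0, 0.1], 0],
    [0, [0, 0, 0], 0],
    [0, [0, 0, -0.5], 0],
    [0, [0, 0, -1.5], 0],
    [0, [0, 0, -4], 0],
    [0, [0, 0, -5], 0],
    [0, [-4, 0, -5], 0],
    [0, [-5, 0, 0], 0],
    [0, [-5, 0, 0], 0]
  ]
}}

```text
t: 12.12
tool_pos: [0.4548, -0.0565, 0.1825]
tool_rot: [2.415, 2.005, 0.003]
contact_force: [1.4, -0.6, 0.1]
opening: 0.0003
grip_force: 0.0
```

{"fn": "send_rows", "kwargs": {
  "rows": [
    [0, [-5, 0, 0], 0],
    [0, [-5, 0, 0], 0],
    [0, [-5, 0, 0], 0],
    [0, [-5, 0, 0], 0],
    [0, [0, 0, 0], 0],
    [0, [0, 0, 0], 0]
  ]
}}

```text
t: 12.88
tool_pos: [0.4176, -0.2514, 0.1808]
tool_rot: [-2.418, -2.005, -0.001]
contact_force: [0.3, 0.6, 0.6]
opening: -0.0002
grip_force: 0.0
```

Run:
```python
from h import *;st();i=leaf('top');cv2.imwrite('pics/t2.png',i['frame'][:,:,::-1])
hs=cv2.cvtColor(i["frame"],cv2.COLOR_RGB2HSV).astype(int)
m=(hs[...,0]>=21)&(hs[...,0]<=33)&(hs[...,1]>170)
q=pts(i,m);uv=(q[:,:2]-C)@np.c_[BX,BY];k=(abs(uv[:,0])<.15)&(abs(uv[:,1])<.07)
s=np.polyfit(uv[k,0],q[k,2],1);print("slope",s)
b=(hs[...,0]>100)&(hs[...,0]<130)&(hs[...,1]>120);b[:165]=0;b[260:]=0;b[:,:180]=0;b[:,325:]=0
print(cv2.minAreaRect(cast(i,np.argwhere(b)[:,::-1],.004)[:,:2].astype(np.float32)))
```

```text
t 12.88 u -0.2465 v 0.0001 z 0.1808 yaw_err -0.07 tilt -1.000 F u,v,z [ 0.6 -0.2  0.6] op -0.0002
orange 0
yellow 1009 angle of centroid about hinge 3.13 zmax 0.030
slope [0.00207087 0.0228947 ]
((0.4626822769641876, -0.009102821350097656), (0.27707400918006897, 0.12751445174217224), 79.36371612548828)
```

View pics/t2.png

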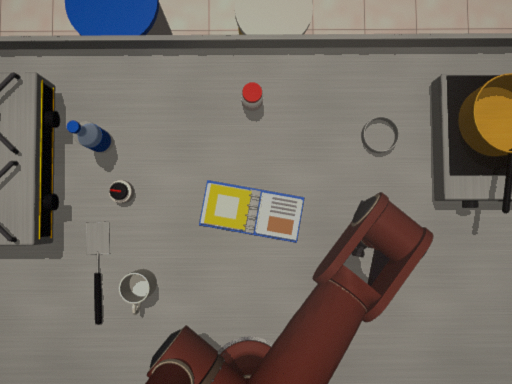

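The leaf lies flat on the left, yellow side up at (228,207). The binder and the bystanders in view haven't moved. The arm hides the phone, but the arm passed well above it.

```bash
python3 -c "
from station import ctrl
print(ctrl.finish_job())"
```

```text
the job is handed in; nothing more can be done
None
```

The leaf was turned over the spine with the closed fingertips and pressed flat on the left-hand pages (measured within about 0.01 rad of flat). The binder moved less than 1 mm, the arm ended clear of everything, and the job was handed in at about 13 s, with no verdict returned.

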